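Oil a seized screw coupling at the pump can

TASK

The screw coupling's thread has seized: with the spout still parked aside, lay the coupling lengthwise in the metal rest of the oiling stand and let go of it, then swing the spout round until its nozzle is right above the bare thread between the coupling's two hexagons. Now press the pump head fully down, keep it down for about half a second, and let it spring back up, leaving the spout over the thread. Do not pump anywhere but over the thread, and leave the torch, the tin and the loose adapter where they are.

Things in the scene. Friction and masses are not known exactly. Their poses are not given: they have to be found in the camera images.
- coupling: loose steel screw coupling on its side, 39 wide x 93 long (its y) x 34 mm high, 0.4 kg; origin at the centre of its underside. Along y: round stub 24 mm thick -46 to -14, hexagon -14 to 4, bare thread 4 to 12, darker hexagon 12 to 46 mm. Hexagon corners stick out 20 mm either side (x) at half height: grip there at about y = 8, fingertips 9 mm or more above the underside to clear the rest's lips
- thread (a point): middle of the coupling's bare thread, on its upper side (28 mm above the underside, 8 mm along +y from the coupling's origin)
- oil_stand: oiling stand fixed to the bench: blue foot plate with a blue can (65 mm across) upright in a cup and clamp band, joined to a shallow dark drip tray (124 x 96 mm, rim 8 mm high). Origin on the bench under the can's axis, which is also the pump's and swivel's axis; tray and rest lie towards its -y. Highest point: the pump head, 239 mm
- rest (a point): centre of the bed of the metal rest in the drip tray, 140 mm from the can's axis along the stand's -y, 6 mm above the bench. The rest is a channel 104 mm long in the stand's x, 46 mm wide between two lips 6 mm higher than the bed; the coupling lies in it with its long axis along the stand's x (either way round), underside on the bed. Axes as the stand's
- head_top (a point): centre of the flat top of the black round pump head (43 mm across) on the can's axis, 239 mm above the bench when up; press here straight down
- pump_head (a joint): travel of the sprung pump head in m: 0 up, 0.010 fully down; the spring needs 4 N to start and 9 N at the bottom. The spout goes down with it
- swivel (a joint): turn of pump head and spout about the can's axis in rad, counter-clockwise from above: 0 = spout over the middle of the rest; starts negative, parked on the robot's side. Stays where it is left (about 0.4 N at the leg moves it); stops at -2.2 and 0.6
- spout_tip (a point): brass nozzle tip at the lower end of the spout, 140 mm from the swivel axis, 85 mm above the bench with the head up; it points straight down
- spout_leg (a point): point on the spout's upright leg, an 8 mm steel tube that runs down, 140 mm from the axis, from 206 mm to the nozzle; this point is 171 mm above the bench. Above it the spout bends into a level tube (upper side at 234 mm) that leads to the pump head. Push the leg sideways here to swing the spout
- torch: bystander: loose dark grey torch, 107 mm long, 35 mm thick, lying to the left of the stand; origin at the centre of its underside
- parts_tin: bystander: loose open tin, 86 mm across, 56 mm high, at the right front of the bench; origin at the centre of its underside
- adapter: bystander: loose dark hexagon adapter standing on end, 42 mm across, 44 mm high, at the front edge of the bench, in front of the vice handle; origin at the centre of its underside

How it is judged:
By the outcome, as a careful person would: the job done as asked, in the order asked, and still so for the second after the job is handed in, with the robot touching nothing.
It also fails if it takes over 62 s, if anything falls off the work surface, if the arm or the gripper's body presses on something with over 40 N, if the wrist force passes 120 N, or if a joint passes its speed limit or range.

ROBOT

A 6-joint arm with a two-finger parallel gripper is mounted at the origin on a cart in front of the work surface, level with it; the furniture and walls round the work are solid. World frame = base frame: x ahead of the robot, y to its left, z up, the work surface at z = 0. Lengths are in m, angles in degrees, forces in N, time in s.
With the tool pointing down it reaches from about 0.4 to 0.825 m from the base axis. Payload 7 kg.
Tool frame: the origin (TCP) lies midway between the tips of the shut fingers; the grasp point (between the pads) lies 19 mm behind it; z points along the fingers, y is the direction in which the jaws open and shut (so a half turn about z gives the same grasp; the last joint's range is limited). The gripper opens to 88 mm and grips with 3 to 60 N. Pads are 19 mm wide; open, the fingers measure 130 mm over their backs; the gripper's body (78 mm by 193 mm) begins 47 mm behind the grasp point.
Start: joints at [80.564, 20.546, 0.682, 0, -70.136, -16.507], TCP at [0.295, 0.607, 0.19] pointing down, gripper open.
Joint ranges: [-176.03, 176.03], [-82.01, 121.73], [-58.28, 71.71], [-173.87, 95.51], [-174.79, -0.11], [-173.66, 173.66]. Speed limits (degrees/s): [136.94, 136.94, 172.46, 180, 180, 180].

INTERFACE

Orientations are given as a 3x3 rotation matrix whose columns are the frame's x, y, z axes.
In Python, from rig import robot gives the robot as it stands. Calls block until the motion is done:
- robot.goto(position, orientation): joint-space move of the TCP to a pose.
- robot.servo_line(position, ori=None, speed=0.15): straight line of the TCP; ori=None keeps the orientation; speed is the mean speed in m/s.
- robot.movej(angles): joint-space move.
- robot.move_gripper(opening): opening from 0.0 (shut) to 1.0 (fully open); the grip force is fixed at half the most; returns when the fingers have stopped.
- robot.dwell(seconds).
- robot.ik(position, orientation): joint angles nearest the present ones, or None.
- robot.grab_frame(name): name is "scene" or "top" or "wrist"; returns (picture, depth): 420x560x3 uint8, red, green, blue; 420x560 float32, m along the optical axis (not along the pixel's ray), 0 where there is no reading.
- robot.camera_info(name): a dict with "vfov" (degrees; the focal length in pixels is half the picture's height over the tangent of half this angle, whatever the lens; pixels are square), "cx", "cy" (the principal point, pixels), "k1" (the pictures are not rectified: a ray, as slopes to the right and down, at radius r is drawn at 1 + k1 r^2 times it, then the intrinsics apply), "view" (4x4, takes a point from world to camera coordinates); the wrist camera has in their place "T_tool_cam" (4x4, takes a point from camera to tool coordinates, whose origin is the TCP and whose axes are the flange's). Camera axes: x right, y down, z forward; pixel columns grow to the right and rows downward; lengths in m; the calibration is good to about 2 mm. A picture is of the moment at which its call begins: read the wrist's pose just before it. camera_info takes no time and is no camera call.
A pose or a line that the arm cannot do raises robot.Unreachable and nothing moves.
- robot.job_done(): hands the job in, once; it reports no verdict.
Readings, each from a call of its own:
- robot.read_t(): time.
- robot.read_qpos(): joint angles.
- robot.read_qvel(): joint speeds.
- robot.read_effort(): joint torques, N m.
- robot.read_position(): TCP position.
- robot.read_tcp_rot(): TCP orientation.
- robot.read_force(): force on the tool from outside, world axes, zero at the start.
- robot.read_ft_torque(): the same for the moment, N m.
- robot.read_grip_width(): opening from 0.0 (shut) to 1.0 (fully open).
Only numpy, scipy, OpenCV 4.12 (cv2) and the standard library are available. Lean on these libraries where they do the work, as an engineer would, in place of code of your own. Each camera call takes 0.05 s, during which the arm holds its last target.

## Working session

There is one attempt and no reset: what is moved stays moved. The work goes in short steps, each a Python script; the robot and the scene stay as the last script left them, time stands still between calls to the robot, and variables do not carry over. Pictures are saved under pics/ and viewed, and the job is handed in when it is done.

```bash
mkdir -p pics; ls; python3 - <<'E'
from rig import robot
import cv2,numpy as np
for n in ["scene","top"]:
    p,d=robot.grab_frame(n); cv2.imwrite(f"pics/{n}0.png",p[:,:,::-1]); np.savez(f"{n}0.npz",p=p,d=d)
    print(n,robot.camera_info(n), (d>0).mean())
print(robot.camera_info("wrist"),robot.read_t(),robot.read_tcp_rot(),robot.read_position(),robot.read_grip_width())
E
```

```text
pics
scene {'vfov': 49.025934991674376, 'cx': 268.4740042057282, 'cy': 213.90909361564235, 'k1': 0.013755849261527925, 'view': array([[ 0.49692937, -0.86750302,  0.02235431, -0.36472041],
       [-0.40611743, -0.25524576, -0.87744985,  0.31380148],
       [ 0.76689624,  0.42695212, -0.47914721,  0.7591172 ],
       [ 0.        ,  0.        ,  0.        ,  1.        ]])} 0.9961649659863946
top {'vfov': 51.40228184627277, 'cx': 280.39795113780417, 'cy': 210.3698931761402, 'k1': -0.0763649520200725, 'view': array([[-0.01889216, -0.99982055,  0.00139463, -0.07279224],
       [-0.99416771,  0.01863718, -0.10622246,  0.53736081],
       [ 0.1061774 , -0.00339327, -0.99434141,  1.09394738],
       [ 0.        ,  0.        ,  0.        ,  1.        ]])} 0.9963307823129252
{'vfov': 64.40550859256888, 'cx': 277.1243517722959, 'cy': 209.73446040065954, 'k1': -0.047370436654516165, 'T_tool_cam': array([[ 3.18071619e-05, -9.52347949e-01, -3.05013744e-01,
         8.35597566e-02],
       [ 9.99999933e-01, -8.09323877e-05,  3.56977203e-04,
        -1.35242926e-04],
       [-3.64651997e-04, -3.05013735e-01,  9.52347882e-01,
        -1.94360267e-01],
       [ 0.00000000e+00,  0.00000000e+00,  0.00000000e+00,
         1.00000000e+00]])} 0.1 [[ 8.99167590e-01 -4.37604106e-01 -5.38828884e-04]
 [-4.37604425e-01 -8.99166587e-01 -1.34733773e-03]
 [ 1.05103593e-04  1.44727632e-03 -9.99998947e-01]] [0.29510769 0.60652004 0.18944548] 0.9976279810907211
```

View pics/scene0.png

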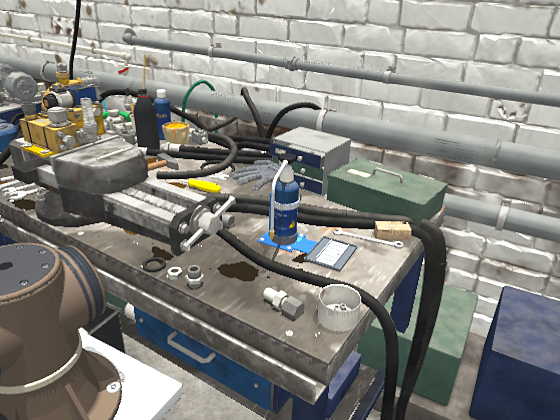

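View pics/top0.png

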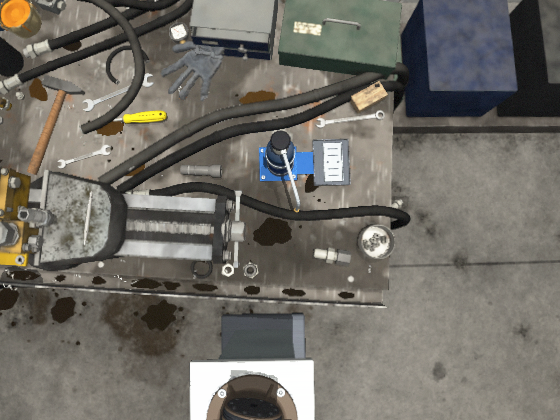

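```bash
cat > h.py <<'E'
import numpy as np,cv2
from rig import robot
def K(ci,h=420):
    f=h/2/np.tan(np.radians(ci['vfov']/2)); return f
def rays(ci,uv):
    uv=np.atleast_2d(np.asarray(uv,float)); f=K(ci)
    A=np.array([[f,0,ci['cx']],[0,f,ci['cy']],[0,0,1]])
    n=cv2.undistortPoints(uv.reshape(-1,1,2),A,np.array([ci['k1'],0,0,0,0.])).reshape(-1,2)
    return np.c_[n,np.ones(len(n))]
def camT(ci,pos=None,R=None):
    if 'view' in ci: return np.linalg.inv(ci['view'])
    T=np.eye(4);T[:3,:3]=R;T[:3,3]=pos
    return T@ci['T_tool_cam']
def onplane(ci,T,uv,z):
    d=rays(ci,uv)@T[:3,:3].T; o=T[:3,3]
    return o+d*((z-o[2])/d[:,2])[:,None]
def bydepth(ci,T,uv,dep):
    return (rays(ci,uv)*np.asarray(dep)[:,None])@T[:3,:3].T+T[:3,3]
def proj(ci,T,P):
    p=(np.atleast_2d(P)-T[:3,3])@T[:3,:3]; n=p[:,:2]/p[:,2:]; r=(n**2).sum(1)
    return n*(1+ci['k1']*r)[:,None]*K(ci)+[ci['cx'],ci['cy']]
def cloud(ci,T,d):
    v,u=np.mgrid[0:420,0:560]; uv=np.c_[u.ravel(),v.ravel()]
    return bydepth(ci,T,uv,d.ravel()).reshape(420,560,3)
E
python3 - <<'E'
from h import *
z=np.load('top0.npz');ci=robot.camera_info('top');T=camT(ci);c=cloud(ci,T,z['d'])
p=z['p']
cv2.imwrite('pics/topz.png',cv2.resize(p[110:290,220:420,::-1],None,fx=4,fy=3.3,interpolation=cv2.INTER_CUBIC)[:600])
Z=c[...,2]; 
print(np.median(Z[260:275,290:310]), c[255,330],c[143,281],c[240,375])
cv2.imwrite('pics/toph.png',cv2.resize(np.clip(Z[110:290,220:420]*1000,0,255).astype(np.uint8),None,fx=4,fy=3.3,interpolation=cv2.INTER_NEAREST))
E
```

```text
0.0013314484814098693 [ 0.41908256 -0.20674433  0.03257701] [ 0.65707508 -0.08616403  0.24061212] [ 0.45500755 -0.32464718  0.02610317]
```

View pics/topz.png

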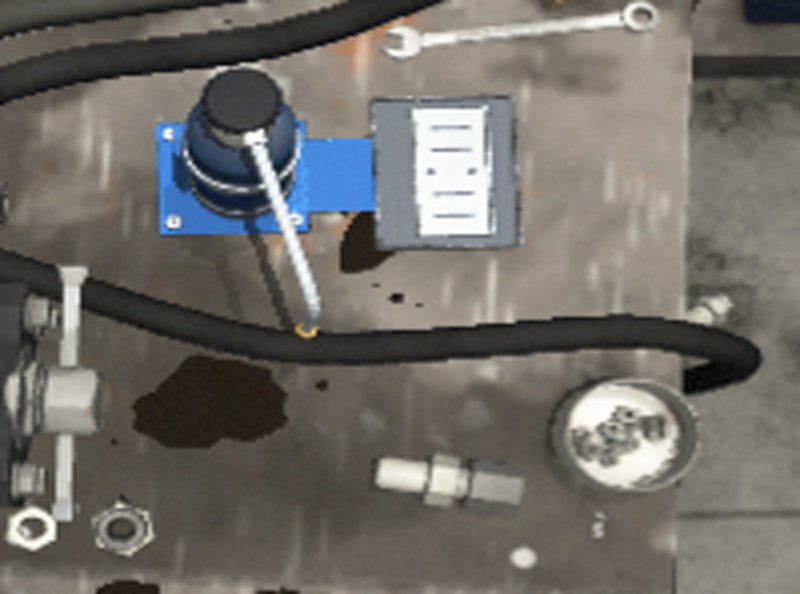

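View pics/toph.png

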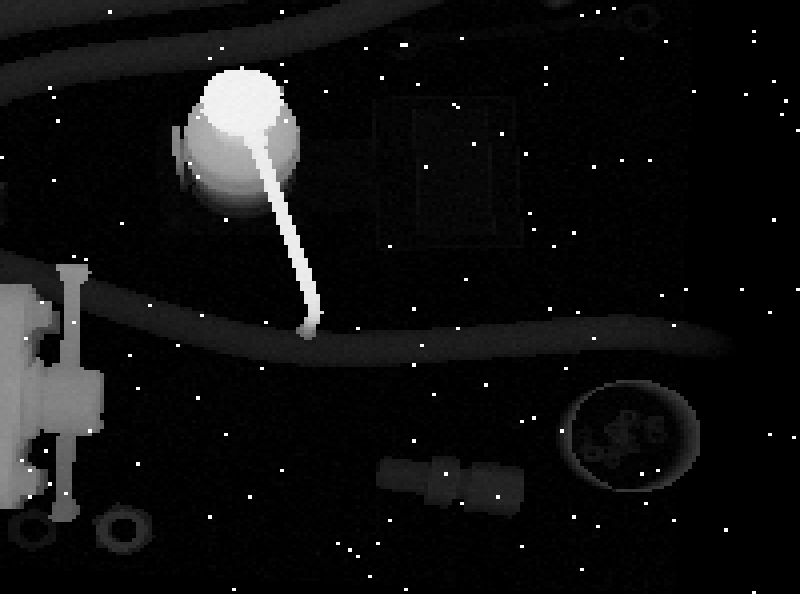

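```bash
python3 - <<'E'
from h import *
z=np.load('top0.npz');ci=robot.camera_info('top');T=camT(ci);d=cv2.medianBlur(z['d'],3);c=cloud(ci,T,d);p=z['p'].astype(int)
Z=c[...,2];v,u=np.mgrid[0:420,0:560]
# head
m=(abs(Z-.239)<.006)&(p.max(2)<70)&(u>260)&(u<310)&(v>120)&(v<180)
uv=np.c_[u[m],v[m]];P=onplane(ci,T,uv,.239)
h=cv2.convexHull(P[:,:2].astype(np.float32)*1000); print('head',m.sum(),cv2.minEnclosingCircle(h),P.mean(0), np.median(Z[m]))
# spout tip region etc
m=(Z>.19)&(u>275)&(u<310)&(v>150)&(v<205); print('spout end', [ (c[y][m[y]].mean(0).round(4)) for y in range(150,205) if m[y].any()][-6:])
# coupling
m=(Z>.008)&(u>308)&(u<355)&(v>240)&(v<272); 
q=c[m];print('coup',m.sum(),q.min(0),q.max(0)); r=cv2.minAreaRect((q[:,:2]*1000).astype(np.float32));print(r)
# rest/tray: white rest mask
m=(p.min(2)>190)&(u>318)&(u<348)&(v>135)&(v<190);uv=np.c_[u[m],v[m]];P=onplane(ci,T,uv,.006);print('rest',m.sum(),cv2.minAreaRect((P[:,:2]*1000).astype(np.float32)),P.mean(0))
m=(p[...,2]>180)&(p[...,0]<90);uv=np.c_[u[m],v[m]]
m&=(u>255)&(u<320)&(v>140)&(v<185);uv=np.c_[u[m],v[m]];P=onplane(ci,T,uv,.003);print('plate',m.sum(),cv2.minAreaRect((P[:,:2]*1000).astype(np.float32)))
# tray dark grey outer: rim
mm=(Z>.003)&(Z<.015)&(u>310)&(u<352)&(v>130)&(v<190);q=c[mm];print('rim',mm.sum(),cv2.minAreaRect((q[:,:2]*1000).astype(np.float32)))
E
```

```text
head 254 ((663.7877197265625, -83.95880126953125), 21.57415771484375) [ 0.66534931 -0.08366019  0.239     ] 0.2406463689674484
spout end [array([ 0.538 , -0.1189,  0.2293]), array([ 0.536 , -0.1188,  0.2285]), array([ 0.5341, -0.1189,  0.2261]), array([ 0.5322, -0.12  ,  0.2241]), array([ 0.5303, -0.12  ,  0.2221]), array([ 0.5287, -0.1202,  0.2179])]
coup 473 [ 0.39262581 -0.26077929  0.01106133] [ 0.43781426 -0.16656906  0.038058  ]
((417.6815490722656, -212.64781188964844), (93.24732208251953, 39.234737396240234), 79.37052917480469)
rest 632 ((667.6873779296875, -225.39268493652344), (103.2117919921875, 49.832275390625), 0.4618764817714691) [ 0.66666174 -0.22427358  0.006     ]
plate 689 ((664.1943359375, -100.0841293334961), (144.024658203125, 89.66342163085938), 88.93077850341797)
rim 1844 ((672.1549072265625, -220.79779052734375), (107.80184173583984, 159.83450317382812), 88.03303527832031)
```

```bash
python3 - <<'E'
from h import *
z=np.load('top0.npz');ci=robot.camera_info('top');T=camT(ci);d=cv2.medianBlur(z['d'],5);c=cloud(ci,T,d)
P=c.reshape(-1,3);r=np.hypot(P[:,0],P[:,1]);a=np.degrees(np.arctan2(P[:,1],P[:,0]))
for lo in range(-40,90,10):
    s=(a>=lo)&(a<lo+10); print(lo,[ (round(float(np.max(P[s&(r>=R)&(r<R+.1),2])),2) if (s&(r>=R)&(r<R+.1)).any() else None) for R in (.2,.3,.4,.5,.6,.7,.8)])
def Rd(ax): # tool x angle, down
    t=np.radians(ax);x=np.array([np.cos(t),np.sin(t),0]);zz=np.array([0,0,-1.]);return np.c_[x,np.cross(zz,x),zz]
for ax in (79.4,-100.6): print(ax,robot.ik([.416,-.22,.19],Rd(ax)),robot.ik([.416,-.22,.01],Rd(ax)))
for ax in (0,180): print(ax,robot.ik([.666,-.225,.19],Rd(ax)),robot.ik([.666,-.225,.017],Rd(ax)))
print(robot.ik([.4,.2,.35],Rd(0)),robot.ik([.4,.2,.3],Rd(0)))
E
cat >> h.py <<'E'
def Rd(ax):
    t=np.radians(ax);x=np.array([np.cos(t),np.sin(t),0]);zz=np.array([0,0,-1.]);return np.c_[x,np.cross(zz,x),zz]
def snap(name,tag):
    pos=np.array(robot.read_position());R=np.array(robot.read_tcp_rot()) 
    p,d=robot.grab_frame(name);cv2.imwrite(f"pics/{tag}.png",p[:,:,::-1]);np.savez(f"{tag}.npz",p=p,d=d,pos=pos,R=R)
E
```

```text
-40 [-0.75, 0.0, 0.04, 0.04, 0.04, 0.0, None]
-30 [-0.84, 0.0, 0.04, 0.03, 0.03, 0.01, 0.04]
-20 [-0.84, 0.0, 0.0, 0.24, 0.23, 0.03, 0.04]
-10 [-0.84, 0.04, 0.03, 0.23, 0.24, 0.13, 0.04]
0 [-0.84, 0.09, 0.14, 0.14, 0.04, 0.04, 0.06]
10 [-0.84, 0.02, 0.14, 0.13, 0.13, 0.04, 0.06]
20 [-0.84, 0.01, 0.13, 0.2, 0.2, 0.04, 0.05]
30 [-0.75, -0.01, 0.13, 0.21, 0.34, 0.3, 0.04]
40 [0.0, -0.83, 0.0, 0.2, 0.34, 0.3, 0.05]
50 [0.0, -0.84, -0.84, -0.01, 0.21, 0.04, None]
60 [-0.75, -0.85, -0.84, -0.84, -0.03, -0.01, -0.05]
70 [-0.84, -0.85, -0.84, -0.84, -0.84, -0.84, -0.83]
80 [-0.84, -0.85, -0.85, -0.84, -0.84, -0.85, -0.84]
79.4 [ -3.8195183    0.91368336 -24.09404634   0.         -64.9922703
 173.2195183 ] [ -3.8195183   13.23437014 -37.72571947   0.         -39.0399104
 173.2195183 ]
-100.6 [ -3.8195183    0.91368336 -24.09404634   0.         -64.9922703
  -6.7804817 ] [ -3.8195183   13.23437014 -37.72571947   0.         -39.0399104
  -6.7804817 ]
0 [ -2.83367278  23.17951993   4.62828747   0.         -71.44876754
  92.83367278] [ -2.83367278  30.9516252   -6.73093436   0.         -52.31744044
  92.83367278]
180 [ -2.83367278  23.17951993   4.62828747   0.         -71.44876754
 -87.16632722] [ -2.83367278  30.9516252   -6.73093436   0.         -52.31744044
 -87.16632722]
[ 51.96141717  -5.5719275   -9.68063568   0.         -85.89129182
  38.03858283] [ 51.96141717  -4.95530555 -15.37060713   0.         -79.58469842
  38.03858283]
```

```bash
python3 - <<'E'
from h import *
robot.servo_line([.28,.56,.36],speed=.3)
robot.goto([.36,.30,.36],Rd(-60))
robot.goto([.416,-.22,.2],Rd(-100.6))
print(robot.read_t(),robot.read_position(),robot.read_force())
snap('wrist','w1')
E
```

```text
3.875 [ 0.41665086 -0.21948122  0.20028152] [0.52773928 0.05212179 0.62718873]
```

View pics/w1.png

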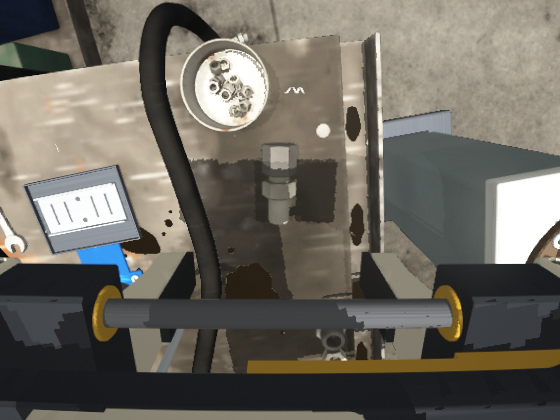

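```bash
python3 - <<'E'
from h import *
z=np.load('w1.npz');ci=robot.camera_info('wrist');T=camT(ci,z['pos'],z['R']);d=cv2.medianBlur(z['d'],3);c=cloud(ci,T,d);p=z['p'].astype(int)
Z=c[...,2];v,u=np.mgrid[0:420,0:560]
print('bench',np.median(Z[150:170,310:330]),np.median(Z[195:215,240:255]))
box=(u>245)&(u<312)&(v>135)&(v<228)
m=box&(Z>.012); m=cv2.morphologyEx(m.astype(np.uint8),cv2.MORPH_OPEN,np.ones((3,3)))>0
q=c[m];r=cv2.minAreaRect((q[:,:2]*1000).astype(np.float32));print(m.sum(),r,q[:,2].max())
# axis: midlines along long axis
a=np.radians(r[2] if r[1][0]>r[1][1] else r[2]+90); e=np.array([np.cos(a),np.sin(a)]); e*=np.sign(-e[1]); n=np.array([-e[1],e[0]])
o=np.array(r[0])/1000; s=(q[:,:2]-o)@e; t=(q[:,:2]-o)@n
print('axis ang',np.degrees(np.arctan2(e[1],e[0])))
for k in np.arange(-.048,.048,.006):
    w=(s>=k)&(s<k+.006)
    if w.sum()>3: print(round(k*1000),w.sum(),(np.array([t[w].min(),t[w].max(),(t[w].min()+t[w].max())/2])*1000).round(1),(q[w,2].max()*1000).round(1))
# tray rest
m=(p.min(2)>200)&(u>30)&(u<135)&(v>165)&(v<250);uv=np.c_[u[m],v[m]];P=onplane(ci,T,uv,.006);print('rest',m.sum(),cv2.minAreaRect((P[:,:2]*1000).astype(np.float32)))
# tin
m=(Z>.045)&(Z<.07)&(u>170)&(u<280)&(v<140); q=c[m];print('tin',m.sum(),cv2.minEnclosingCircle((q[:,:2]*1000).astype(np.float32)),q[:,2].max())
E
```

```text
bench -0.00022866790793776848 -0.00011549082791814658
2299 ((416.35272216796875, -212.93553161621094), (93.29743194580078, 38.991607666015625), 79.52967071533203) 0.03459258925990827
axis ang -100.47032928466798
-48 44 [-10.8  10.7  -0.1] 29.3
-42 99 [-12.   11.8  -0.1] 29.6
-36 103 [-11.9  11.8  -0.1] 29.6
-30 103 [-11.8  11.7  -0.1] 29.9
-24 106 [-11.7  11.7  -0. ] 29.5
-18 87 [-17.5  17.5   0. ] 34.0
-12 165 [-18.7  18.7  -0. ] 34.4
-6 165 [-18.6  18.6  -0. ] 34.5
0 210 [-18.5  18.5  -0. ] 34.3
6 95 [-12.6  11.5  -0.6] 29.0
12 155 [-19.5  18.3  -0.6] 34.5
18 182 [-19.4  19.5   0. ] 34.6
24 198 [-19.3  19.4   0. ] 34.4
30 183 [-19.2  19.3   0.1] 34.3
36 199 [-19.1  19.2   0.1] 34.4
42 205 [-19.   19.1   0. ] 34.2
rest 2872 ((653.260986328125, -223.9686737060547), (135.44102478027344, 51.619850158691406), 0.9893618822097778)
tin 840 ((449.7297058105469, -326.7148132324219), 43.38515853881836) 0.05420154742020966
```

```bash
python3 - <<'E'
from h import *
R=Rd(-100.47)
robot.servo_line([.4149,-.2208,.05],ori=R,speed=.2)
robot.servo_line([.4149,-.2208,.0105],ori=R,speed=.08)
print(robot.read_position(),robot.read_force())
robot.move_gripper(0.0); print('grip',robot.read_grip_width()*88,robot.read_force())
robot.servo_line([.4149,-.2208,.16],ori=R,speed=.15)
robot.dwell(.1)
print('grip',robot.read_grip_width()*88,robot.read_force(),robot.read_t(),robot.read_position())
snap('wrist','w2');snap('scene','s2')
E
```

```text
[ 0.41529426 -0.22089191  0.01089078] [0.01329285 0.74830815 0.10327176]
grip 0.5355732169573723 [-0.07588089 -0.80436199  0.53266262]
grip 0.4454593004566115 [ 0.40937828  0.00709681 -0.25688622] 8.1417 [ 0.41425191 -0.22070214  0.15902596]
```

View pics/w2.png

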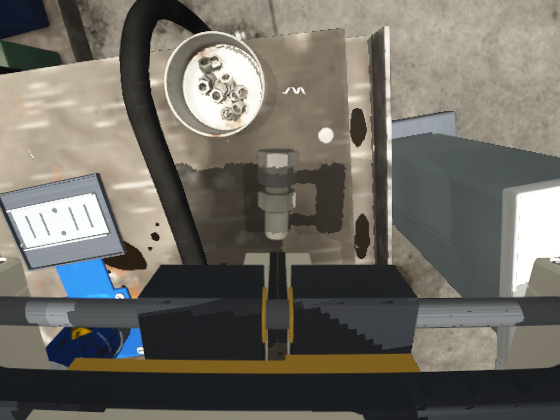

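View pics/s2.png

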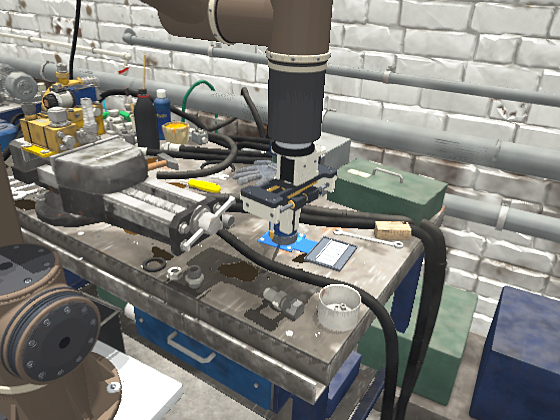

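```bash
python3 - <<'E'
from h import *
z=np.load('s2.npz');ci=robot.camera_info('scene');T=camT(ci)
print('tcp in scene',proj(ci,T,[z['pos'],z['pos']*[1,1,0],[.4149,-.2208,.03]]),robot.read_position())
cv2.imwrite('pics/s2z.png',cv2.resize(z['p'][130:350,200:400,::-1],None,fx=2.7,fy=2.7,interpolation=cv2.INTER_CUBIC))
z=np.load('w2.npz');ci=robot.camera_info('wrist');T=camT(ci,z['pos'],z['R'])
print(proj(ci,T,[z['pos']]))
d=cv2.medianBlur(z['d'],3);c=cloud(ci,T,d)
Z=c[...,2];v,u=np.mgrid[0:420,0:560]
m=(u>245)&(u<312)&(v>140)&(v<245)&(Z>.012)&(Z<.06);m=cv2.morphologyEx(m.astype(np.uint8),cv2.MORPH_OPEN,np.ones((3,3)))>0
q=c[m];print(cv2.minAreaRect((q[:,:2]*1000).astype(np.float32)),q[:,2].max())
print(c[262:300:6,277])
E
```

```text
tcp in scene [[286.87530155 245.53065686]
 [283.78804222 308.5681527 ]
 [284.48956757 297.3087127 ]] [ 0.4144925  -0.22074736  0.15926268]
[[277.77058901 241.3087517 ]]
((416.4281921386719, -212.868408203125), (93.28459167480469, 39.132164001464844), 78.46923065185547) 0.0345158854665894
[[ 4.31787011e-01 -1.27985399e-01  1.67908976e-04]
 [ 4.33191904e-01 -1.20393121e-01  4.13713731e-04]
 [ 4.34663772e-01 -1.12436914e-01  1.53761677e-04]
 [ 4.36155601e-01 -1.04372910e-01 -9.01004100e-05]
 [ 4.37568712e-01 -9.67380367e-02  6.05387496e-04]
 [ 4.39135067e-01 -8.82701104e-02  5.85376924e-05]
 [ 4.13091692e-01 -2.29954924e-01  2.37986448e-01]]
```

View pics/s2z.png

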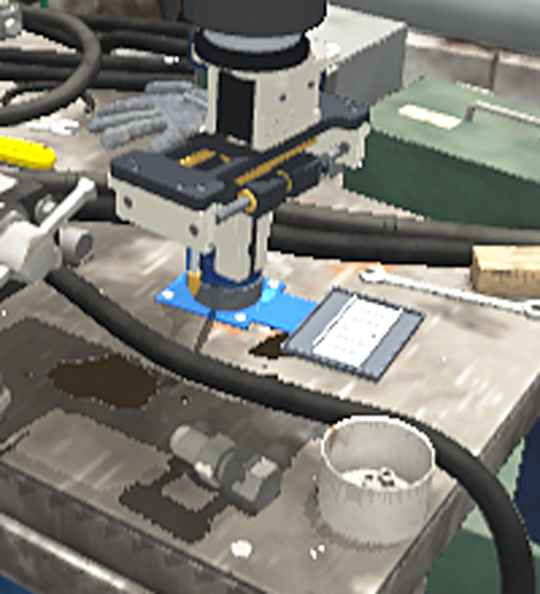

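```bash
python3 - <<'E'
from h import *
z=np.load('w2.npz')
cv2.imwrite('pics/w2z.png',cv2.resize(z['p'][130:380,170:390,::-1],None,fx=2.4,fy=2.4,interpolation=cv2.INTER_CUBIC))
d=z['d']
for r in range(236,360,8): print(r,d[r,235:320:6].round(3))
E
```

```text
236 [0.381 0.382 0.381 0.381 0.382 0.382 0.351 0.35  0.35  0.382 0.382 0.381
 0.38  0.381 0.381]
244 [0.384 0.383 0.385 0.383 0.384 0.384 0.384 0.384 0.385 0.385 0.385 0.383
 0.383 0.384 0.385]
252 [0.388 0.388 0.387 0.385 0.387 0.385 0.    0.388 0.172 0.387 0.388 0.389
 0.387 0.387 0.386]
260 [0.39  0.389 0.161 0.16  0.16  0.16  0.163 0.39  0.164 0.16  0.16  0.16
 0.16  0.391 0.391]
268 [0.094 0.095 0.094 0.095 0.095 0.153 0.156 0.393 0.155 0.154 0.094 0.095
 0.094 0.095 0.095]
276 [0.089 0.091 0.09  0.089 0.091 0.155 0.149 0.397 0.149 0.155 0.091 0.09
 0.09  0.09  0.091]
284 [0.086 0.086 0.086 0.086 0.086 0.138 0.143 0.399 0.142 0.138 0.087 0.087
 0.086 0.086 0.086]
292 [0.083 0.083 0.082 0.083 0.083 0.089 0.135 0.404 0.137 0.089 0.082 0.082
 0.082 0.083 0.083]
300 [0.081 0.08  0.079 0.08  0.08  0.087 0.091 0.092 0.092 0.09  0.081 0.08
 0.081 0.081 0.08 ]
308 [0.08  0.08  0.079 0.08  0.08  0.087 0.088 0.088 0.089 0.088 0.079 0.079
 0.079 0.08  0.079]
316 [0.081 0.08  0.08  0.079 0.079 0.085 0.088 0.087 0.087 0.088 0.08  0.081
 0.08  0.079 0.08 ]
324 [0.082 0.082 0.081 0.082 0.081 0.084 0.089 0.088 0.088 0.088 0.08  0.081
 0.082 0.08  0.081]
332 [0.081 0.081 0.081 0.081 0.081 0.085 0.133 0.421 0.133 0.089 0.082 0.082
 0.082 0.081 0.082]
340 [0.083 0.083 0.082 0.082 0.083 0.087 0.134 0.425 0.134 0.09  0.082 0.083
 0.083 0.082 0.083]
348 [0.083 0.083 0.083 0.083 0.083 0.106 0.429 0.428 0.43  0.116 0.083 0.083
 0.083 0.084 0.084]
356 [0.082 0.084 0.084 0.084 0.084 0.107 0.433 0.431 0.431 0.083 0.084 0.084
 0.083 0.084 0.083]
```

View pics/w2z.png

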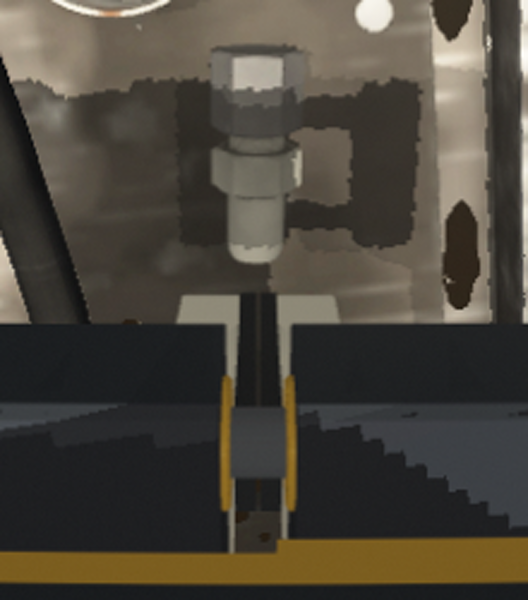

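```bash
python3 - <<'E'
from h import *
z=np.load('s2.npz');ci=robot.camera_info('scene');T=camT(ci);c=cloud(ci,T,cv2.medianBlur(z['d'],3));q=c.reshape(-1,3)
R=z['R'];t=(q-z['pos'])@R
m=(abs(t[:,0])<.03)&(abs(t[:,1])<.1)&(t[:,2]<.08)&(t[:,2]>-.16)
for a in np.arange(-.16,.08,.01):
    w=m&(t[:,2]>=a)&(t[:,2]<a+.01); 
    if w.any(): print(round(a,3),w.sum(),t[w,0].min().round(3),t[w,0].max().round(3),t[w,1].min().round(3),t[w,1].max().round(3))
z=np.load('w1.npz');d=z['d']
w=cloud(robot.camera_info('wrist'),camT(robot.camera_info('wrist'),z['pos'],z['R']),d).reshape(-1,3);t=(w-z['pos'])@z['R']
m=(abs(t[:,0])<.05)&(abs(t[:,1])<.08)&(t[:,2]<.05); print('open: max z',np.sort(t[m,2])[-5:])
E
```

```text
-0.16 219 -0.023 0.028 -0.052 0.016
-0.15 857 -0.03 0.03 -0.098 0.096
-0.14 362 -0.03 0.03 -0.069 0.096
-0.13 318 -0.029 0.03 -0.083 0.094
-0.12 225 -0.029 0.03 -0.083 0.088
-0.11 156 -0.03 0.03 -0.084 0.088
-0.1 11 0.009 0.016 0.013 0.023
-0.09 53 -0.003 0.014 -0.021 0.022
-0.08 91 -0.005 0.013 -0.021 0.021
-0.07 86 -0.008 0.013 -0.017 0.021
-0.06 87 -0.012 0.013 -0.017 0.018
-0.05 86 -0.008 0.012 -0.017 0.016
-0.04 16 -0.009 0.011 -0.018 0.014
open: max z [-0.03592662 -0.03566097 -0.03565183 -0.03563283 -0.03558468]
```

```bash
cat >> h.py <<'E'
L=0.0365
def tip(x,y,z): return [x,y,z-L]   # desired fingertip -> commanded TCP
E
python3 - <<'E'
from h import *
R=Rd(-100.5)
robot.move_gripper(1.0)
robot.servo_line(tip(.4149,-.2208,.05),ori=R,speed=.2)
robot.servo_line(tip(.4149,-.2208,.0115),ori=R,speed=.06)
print(robot.read_position(),robot.read_force())
robot.move_gripper(0.0); print('grip',robot.read_grip_width()*88,robot.read_force())
robot.servo_line(tip(.4149,-.2208,.10),ori=R,speed=.12)
robot.dwell(.1)
print('grip',robot.read_grip_width()*88,robot.read_force(),robot.read_t(),robot.read_position())
snap('wrist','w3');snap('scene','s3')
E
```

```text
[ 0.4150013  -0.22084735 -0.02501659] [0.01383712 0.10290041 0.61590648]
grip 36.6701721932069 [-0.62524751 -0.05208184  0.01111581]
grip 36.66492528488697 [-0.2508267   0.03237984 -3.84123628] 13.2333 [ 0.4141014  -0.22066757  0.06255646]
```

View pics/w3.png

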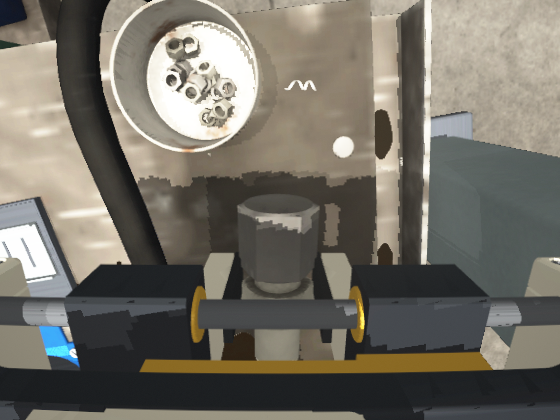

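View pics/s3.png

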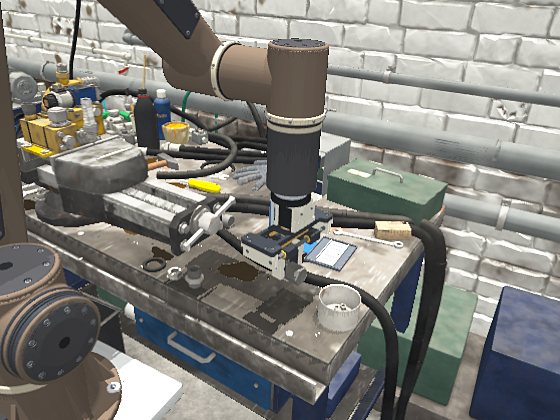

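```bash
python3 - <<'E'
from h import *
def comp(m,box):
    x0,y0,x1,y1=box;mm=np.zeros_like(m,np.uint8);mm[y0:y1,x0:x1]=m[y0:y1,x0:x1]
    mm=cv2.morphologyEx(mm,cv2.MORPH_CLOSE,np.ones((5,5)));n,l,s,_=cv2.connectedComponentsWithStats(mm)
    return l==1+np.argmax(s[1:,4])
for f,name,box in [('top0','top',(312,130,352,192)),('w1','wrist',(25,165,140,260)),('w2','wrist',(0,170,130,275)),('scene0','scene',(300,230,360,275))]:
    z=np.load(f+'.npz');ci=robot.camera_info(name);T=camT(ci,z['pos'],z['R']) if name=='wrist' else camT(ci);p=z['p'].astype(int)
    v,u=np.mgrid[0:420,0:560]
    for lab,m,h in (('rest',p.min(2)>185,.009),('tray',(p.max(2)<140)&(p[...,2]+3>=p[...,0])|(p.min(2)>185),.008)):
        m=comp(m,box);uv=np.c_[u[m],v[m]];P=onplane(ci,T,uv,h)[:,:2].astype(np.float32)*1000
        r=cv2.minAreaRect(P);print(f,lab,m.sum(),np.round(r[0],1),np.round(r[1],1),round(r[2],2))
        im=z['p'][:,:,::-1].copy();im[m]=(im[m]*.5+[0,0,127]).astype(np.uint8)
        cv2.imwrite(f'pics/m_{f}_{lab}.png',cv2.resize(im[box[1]-5:box[3]+5,max(0,box[0]-5):box[2]+5],None,fx=3,fy=3))
E
cd pics; python3 -c "
import cv2,numpy as np
a=[cv2.imread(f'm_{f}_{l}.png') for f in ('top0','w1') for l in ('rest','tray')]
H=max(x.shape[0] for x in a);a=[cv2.copyMakeBorder(x,0,H-x.shape[0],0,0,0) for x in a]
x=np.hstack(a);cv2.imwrite('mm.png',cv2.resize(x,None,fx=790/x.shape[1],fy=790/x.shape[1]))"
```

```text
top0 rest 689 [ 667. -225.] [102.9  49.8] 0.61
top0 tray 1223 [ 665.5 -219.3] [124.2  97.9] 0.51
w1 rest 3172 [ 665.  -224.3] [108.5  50.8] 0.52
w1 tray 4554 [ 678.1 -216.9] [157.6 103.7] 0.44
w2 rest 3786 [ 664.8 -223.9] [108.5  51. ] 0.57
w2 tray 5376 [ 664.7 -209.6] [132.1 119. ] 0.37
scene0 rest 935 [ 693.7 -223. ] [183.6 119.4] 19.99
scene0 tray 1712 [ 666.2 -218.2] [235.6 147.4] 19.99
```

View pics/mm.png

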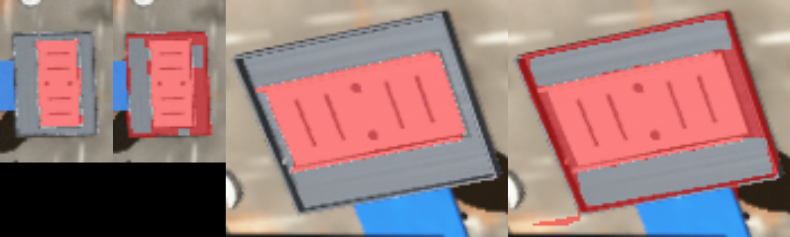

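```bash
python3 - <<'E'
from h import *
R0=Rd(-100.5);R=Rd(180.6)
robot.servo_line(tip(.4149,-.2208,.22),ori=R0,speed=.25)
robot.goto(tip(.6573,-.225,.22),R)
robot.servo_line(tip(.6573,-.225,.16),ori=R,speed=.15)
robot.dwell(.15)
print(robot.read_t(),robot.read_position(),robot.read_force(),robot.read_tcp_rot()[0])
snap('wrist','w4');snap('scene','s4');snap('top','t4')
E
```

```text
15.925 [ 0.65825362 -0.22522996  0.12531059] [-0.37506758  1.10773236 -2.44528652] [-0.99993865 -0.01075089  0.00266915]
```

View pics/w4.png

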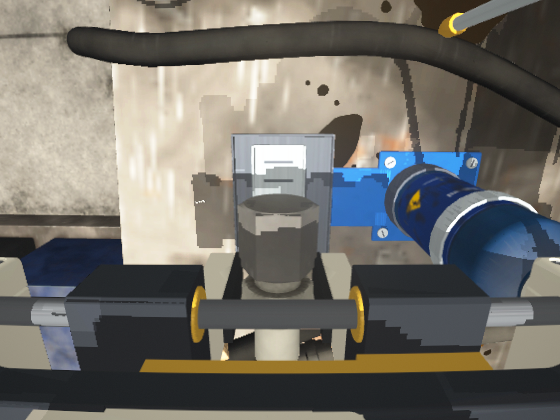

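View pics/s4.png

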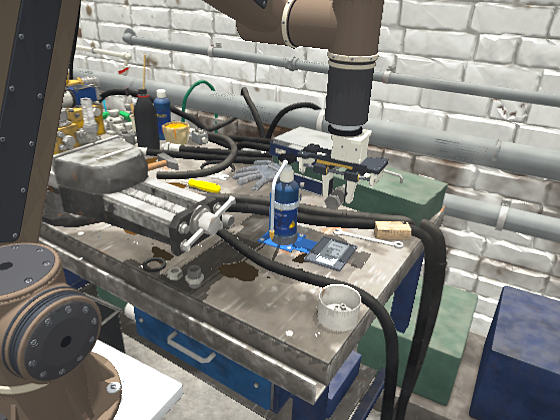

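```bash
python3 - <<'E'
from h import *
z=np.load('w4.npz');ci=robot.camera_info('wrist');T=camT(ci,z['pos'],z['R']);c=cloud(ci,T,cv2.medianBlur(z['d'],3))
v,u=np.mgrid[0:420,0:560]
m=(u>380)&(u<550)&(v>150)&(v<262)
P=c[m]
for h in np.arange(.01,.2,.02):
    w=(P[:,2]>h)&(P[:,2]<h+.02)&(abs(P[:,0]-.664)<.035)
    if w.sum()>5:
        q=P[w];print(round(h,2),w.sum(),'min y',np.percentile(q[:,1],2).round(4),'x',q[:,0].min().round(3),q[:,0].max().round(3))
z=np.load('s4.npz');ci=robot.camera_info('scene');T=camT(ci);c=cloud(ci,T,cv2.medianBlur(z['d'],3)).reshape(-1,3)
w=np.load('w4.npz')
t=(c-w['pos'])@w['R'];m=(abs(t[:,0])<.1)&(abs(t[:,1])<.13)&(t[:,2]<-.03)&(t[:,2]>-.2)
for a in np.arange(-.2,-.03,.02):
    k=m&(t[:,2]>=a)&(t[:,2]<a+.02);q=t[k];print(round(a,2),k.sum(),q.min(0).round(3),q.max(0).round(3))
E
```

```text
0.01 966 min y -0.1198 x 0.629 0.697
0.03 660 min y -0.1167 x 0.631 0.684
0.05 816 min y -0.1166 x 0.631 0.684
0.07 1037 min y -0.1172 x 0.631 0.684
0.09 849 min y -0.1195 x 0.629 0.684
0.11 2130 min y -0.1197 x 0.629 0.678
0.13 1821 min y -0.1165 x 0.631 0.669
0.15 2674 min y -0.1154 x 0.631 0.659
0.17 196 min y -0.1003 x 0.642 0.649
-0.2 268 [-0.03  -0.052 -0.2  ] [ 0.041  0.016 -0.18 ]
-0.18 318 [-0.024 -0.052 -0.18 ] [ 0.027  0.016 -0.16 ]
-0.16 873 [-0.041 -0.098 -0.16 ] [ 0.039  0.096 -0.14 ]
-0.14 671 [-0.033 -0.098 -0.14 ] [ 0.04   0.093 -0.12 ]
-0.12 644 [-0.039 -0.091 -0.12 ] [ 0.098  0.13  -0.1  ]
-0.1 141 [-0.012 -0.053 -0.1  ] [ 0.021  0.13  -0.08 ]
-0.08 199 [-0.019 -0.04  -0.08 ] [ 0.012  0.13  -0.06 ]
-0.06 488 [-0.05  -0.036 -0.06 ] [ 0.038  0.13  -0.04 ]
-0.04 135 [-0.023 -0.035 -0.04 ] [ 0.038  0.13  -0.03 ]
```

```bash
python3 - <<'E'
from h import *
R=Rd(180.6)
robot.servo_line(tip(.6571,-.225,.04),ori=R,speed=.12)
robot.dwell(.1)
print(robot.read_position(),robot.read_force())
f0=robot.read_force()[2]
for z in (.025,.021,.0195,.0185,.0175,.0168):
    robot.servo_line(tip(.6571,-.225,z),ori=R,speed=.04)
    f=robot.read_force();p=robot.read_position();print(z,np.round(p,4),round(p[2]+L,4),np.round(f,2))
    if f[2]-f0>3: break
print(robot.read_t())
snap('scene','s5')
E
```

```text
[ 0.65784476 -0.22507452  0.00460009] [ 0.12967033 -0.2711623  -3.28814497]
0.025 [ 0.6569 -0.225  -0.0119] 0.0246 [-0.11  0.17 -3.74]
0.021 [ 0.6569 -0.225  -0.0158] 0.0207 [-0.56  0.74 -2.74]
0.0195 [ 0.6571 -0.225  -0.017 ] 0.0195 [ 0.74 -0.27 -3.76]
0.0185 [ 0.657 -0.225 -0.018] 0.0185 [-0.61  0.17 -4.34]
0.0175 [ 0.6573 -0.225  -0.0189] 0.0176 [ 0.67 -0.75 -2.77]
0.0168 [ 0.6574 -0.2251 -0.019 ] 0.0175 [-2.56  1.26  4.25]
19.1
```

```bash
python3 - <<'E'
from h import *
R=Rd(180.6)
robot.move_gripper(.75); print(robot.read_force(),robot.read_grip_width())
robot.servo_line(tip(.6571,-.225,.16),ori=R,speed=.15)
robot.dwell(.1);print(robot.read_t(),robot.read_position())
snap('wrist','w6');snap('scene','s6')
E
```

```text
[-0.01021207 -0.39300152 -1.21868542] 0.7487655340085151
21.075 [ 0.65638564 -0.22491545  0.1221063 ]
```

View pics/w6.png

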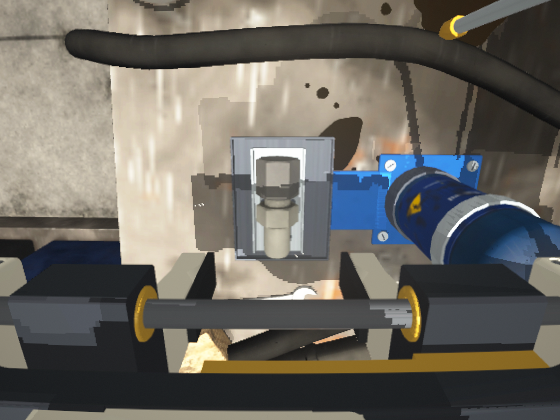

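```bash
python3 - <<'E'
from h import *
z=np.load('w6.npz');ci=robot.camera_info('wrist');T=camT(ci,z['pos'],z['R']);c=cloud(ci,T,cv2.medianBlur(z['d'],3))
Z=c[...,2];v,u=np.mgrid[0:420,0:560]
m=(u>245)&(u<312)&(v>145)&(v<259)&(Z>.02);m=cv2.morphologyEx(m.astype(np.uint8),cv2.MORPH_OPEN,np.ones((3,3)))>0
q=c[m];r=cv2.minAreaRect((q[:,:2]*1000).astype(np.float32));print(r,np.percentile(q[:,2],98))
for x in np.arange(.615,.72,.004):
    w=abs(q[:,0]-x)<.002
    if w.sum()>3: print(round(x,3),(q[w,1].min()*1e3).round(1),(q[w,1].max()*1e3).round(1),(q[w,2].max()*1e3).round(1))
# spout tip yellow
p=z['p'].astype(int);m=(p[...,0]>200)&(p[...,2]<110)&(u>430)&(u<480)&(v<50);print('tip',m.sum(),u[m].mean(),v[m].mean(),c[m].mean(0))
uv=[[u[m].mean(),v[m].mean()]];print(onplane(ci,T,uv,.09))
E
```

```text
((665.6226806640625, -224.94981384277344), (39.12665939331055, 92.72632598876953), 89.99560546875) 0.04033421691617849
0.619 -243.2 -207.1 39.8
0.623 -244.1 -206.1 40.5
0.627 -244.1 -206.0 40.5
0.631 -244.2 -205.9 40.4
0.635 -244.2 -205.7 40.6
0.639 -244.2 -205.6 40.5
0.643 -244.3 -205.4 40.5
0.647 -244.3 -205.4 40.8
0.651 -244.3 -206.3 40.5
0.655 -239.5 -210.0 38.2
0.659 -237.1 -212.2 36.0
0.663 -244.5 -205.8 40.6
0.667 -244.5 -205.7 40.5
0.671 -243.5 -205.6 40.4
0.675 -243.5 -205.4 40.5
0.679 -243.6 -205.4 40.4
0.683 -238.0 -212.0 36.0
0.687 -237.0 -212.7 35.8
0.691 -237.1 -212.6 35.9
0.695 -237.1 -212.4 36.4
0.699 -237.1 -212.3 35.6
0.703 -237.1 -212.3 35.7
0.707 -237.1 -213.3 35.5
0.711 -236.1 -215.2 34.8
tip 98 454.2244897959184 24.846938775510203 [ 0.52726573 -0.12285827  0.10359687]
[[ 0.52437241 -0.11631198  0.09      ]]
```

```bash
cat >> h.py <<'E'
C=np.array([.6640,-.0842])
def leg(phi,z,r=.140):
    a=np.radians(phi);return tip(C[0]+r*np.cos(a),C[1]+r*np.sin(a),z)
E
python3 - <<'E'
from h import *
phi=-164.9
robot.servo_line(tip(.6571,-.225,.265),ori=Rd(180.6),speed=.25)
robot.goto(leg(phi,.265),Rd(phi))
robot.move_gripper(.45)
robot.dwell(.1)
print(robot.read_t(),robot.read_position(),leg(phi,.265))
snap('wrist','w7')
E
```

```text
23.225 [ 0.52879282 -0.12069318  0.22850605] [np.float64(0.5288338316769086), np.float64(-0.12067063120997079), 0.2285]
```

View pics/w7.png

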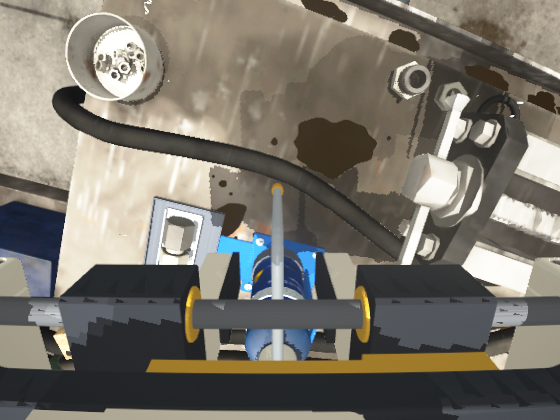

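```bash
python3 - <<'E'
from h import *
phi=-164.9
robot.servo_line(leg(phi,.182),ori=Rd(phi),speed=.1)
print(robot.read_position(),robot.read_force())
robot.move_gripper(.2)
print(robot.read_force(),robot.read_grip_width())
N=9;mx=0
for p in np.linspace(phi,-92.6,N+1)[1:]:
    robot.servo_line(leg(p,.182),ori=Rd(p),speed=.1)
    f=np.array(robot.read_force());print(round(p,1),f.round(2))
    if np.linalg.norm(f[:2])>8: break
robot.dwell(.1)
print(robot.read_t(),robot.read_position(),leg(p,.182))
snap('wrist','w8');snap('scene','s8')
E
```

```text
[ 0.52933681 -0.12069243  0.14611052] [ 0.49643034 -0.52659927 -0.6403967 ]
[ 0.0352482   0.57193828 -0.44498982] 0.20058189701023532
-156.9 [-0.18  0.57 -0.18]
-148.8 [-0.32  0.83 -0.25]
-140.8 [-1.17  0.9   0.05]
-132.8 [ 0.02 -0.02  0.02]
-124.7 [ 0.03  0.42 -0.43]
-116.7 [-0.34  0.41  0.31]
-108.7 [-0.11  0.65 -0.52]
-100.6 [-0.49 -0.27 -0.31]
-92.6 [ 0.32 -0.08 -0.2 ]
28.1333 [ 0.65678531 -0.22385149  0.14554874] [np.float64(0.6576491816619046), np.float64(-0.22405587977070007), 0.1455]
```

View pics/w8.png

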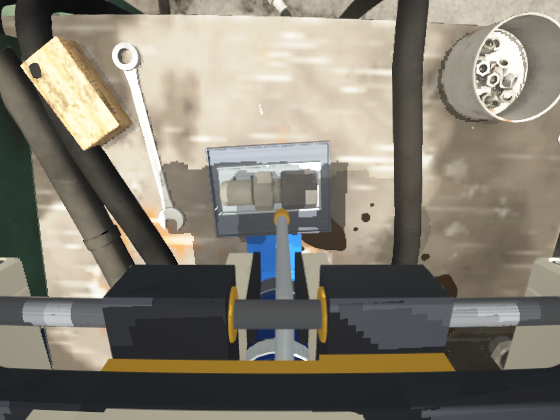

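View pics/s8.png

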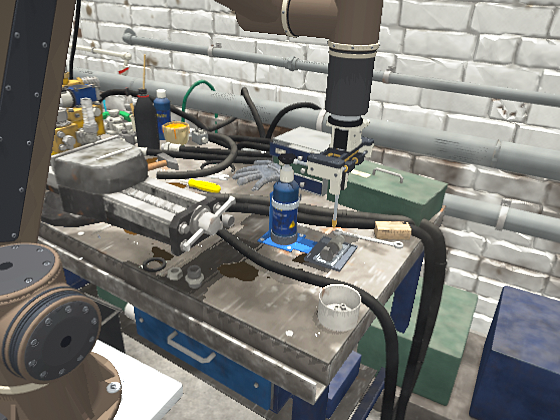

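```bash
python3 - <<'E'
from h import *
p=-92.6
for i in range(4): print(robot.read_position())
robot.move_gripper(.10);print(robot.read_grip_width(),robot.read_force())
robot.dwell(.1);print(robot.read_position())
snap('wrist','w9')
robot.move_gripper(.4)
robot.servo_line(leg(p,.29),ori=Rd(p),speed=.2)
robot.dwell(.1);print(robot.read_t(),robot.read_position())
snap('wrist','w10')
E
```

```text
[ 0.65704163 -0.22393209  0.14572577]
[ 0.65704163 -0.22393209  0.14572577]
[ 0.65704163 -0.22393209  0.14572577]
[ 0.65704163 -0.22393209  0.14572577]
0.10455368227485876 [-0.35322816 -0.5012951   0.765732  ]
[ 0.65766391 -0.22404659  0.14547754]
30.3 [ 0.65698831 -0.22381845  0.25204506]
```

View pics/w10.png

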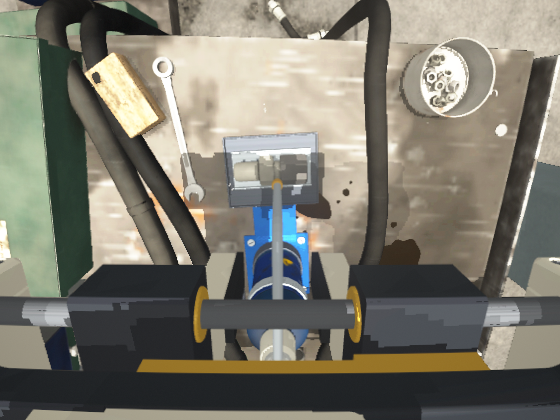

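```bash
python3 - <<'E'
from h import *
for f in ('w9','w10'):
    z=np.load(f+'.npz');ci=robot.camera_info('wrist');T=camT(ci,z['pos'],z['R']);c=cloud(ci,T,z['d']);p=z['p'].astype(int)
    Z=c[...,2];v,u=np.mgrid[0:420,0:560]
    m=(p[...,0]>150)&(p[...,2]<90)&(p[...,0]-p[...,2]>80)&(u>260)&(u<300)&(v>150)&(v<235)&(Z>.07)&(Z<.14)
    print(f,'tip px',m.sum(),u[m].mean(),v[m].mean(),v[m].min(),np.median(c[m],0).round(4),c[m].min(0).round(4),c[m].max(0).round(4))
    # coupling profile along world x on row band near centre
    m=(Z>.02)&(Z<.05)&(u>200)&(u<340)&(v>130)&(v<215); q=c[m]
    r=cv2.minAreaRect((q[:,:2]*1000).astype(np.float32));print(r)
    for x in np.arange(.64,.69,.002):
        w=abs(q[:,0]-x)<.001
        if w.sum()>2: print(round(x,3),w.sum(),(q[w,1].min()*1e3).round(1),(q[w,1].max()*1e3).round(1),(q[w,2].max()*1e3).round(1),end=' | ')
    print()
    cv2.imwrite(f'pics/{f}z.png',cv2.resize(z['p'][110:260,200:360,::-1],None,fx=4,fy=4,interpolation=cv2.INTER_CUBIC))
E
```

```text
w9 tip px 99 277.989898989899 214.7171717171717 209 [ 0.6572 -0.2287  0.1061] [ 0.6522 -0.2307  0.0976] [ 0.6626 -0.2222  0.1076]
((665.8583374023438, -225.27069091796875), (93.0923080444336, 39.40253829956055), 0.20789314806461334)
0.64 78 -244.4 -208.0 41.6 | 0.642 77 -244.4 -208.1 41.1 | 0.644 83 -244.6 -206.0 41.9 | 0.646 85 -244.7 -205.9 41.0 | 0.648 84 -244.7 -206.3 41.4 | 0.65 83 -244.8 -206.6 42.3 | 0.652 83 -245.0 -206.4 42.3 | 0.654 53 -237.2 -210.8 38.4 | 0.656 51 -237.5 -215.3 35.7 | 0.658 51 -237.4 -215.8 35.2 | 0.66 50 -237.4 -215.8 36.5 | 0.662 76 -243.7 -207.8 41.7 | 0.664 79 -244.4 -207.8 41.0 | 0.666 88 -244.6 -205.6 41.1 | 0.668 90 -244.7 -205.6 41.3 | 0.67 81 -244.8 -205.9 41.5 | 0.672 81 -244.8 -206.6 41.5 | 0.674 81 -244.9 -206.5 41.1 | 0.676 80 -244.9 -206.8 40.9 | 0.678 76 -244.9 -206.7 41.6 | 0.68 48 -240.5 -211.0 39.5 | 0.682 53 -237.6 -214.6 36.0 | 0.684 49 -237.8 -215.1 36.6 | 0.686 52 -237.9 -215.0 36.2 | 0.688 51 -237.8 -215.3 36.2 | 
w10 tip px 34 276.52941176470586 181.85294117647058 179 [ 0.6575 -0.2288  0.1062] [ 0.6529 -0.2304  0.0996] [ 0.6625 -0.2
[... 160 characters left out ...]
 -207.8 41.6 | 0.644 46 -244.9 -207.6 41.0 | 0.646 48 -244.9 -208.0 41.4 | 0.648 55 -245.2 -206.0 42.2 | 0.65 44 -245.1 -206.0 41.5 | 0.652 44 -245.3 -213.0 41.5 | 0.654 33 -237.4 -215.9 39.8 | 0.656 27 -237.6 -215.8 35.6 | 0.658 26 -237.2 -217.7 35.8 | 0.66 30 -237.2 -216.3 36.1 | 0.662 42 -244.6 -216.8 41.5 | 0.664 38 -244.8 -214.0 41.7 | 0.666 52 -244.8 -207.3 40.8 | 0.668 49 -244.9 -207.4 41.6 | 0.67 47 -244.9 -207.9 41.1 | 0.672 50 -245.0 -208.0 41.6 | 0.674 43 -245.3 -207.9 41.5 | 0.676 52 -245.0 -205.9 40.8 | 0.678 43 -245.3 -206.2 41.8 | 0.68 32 -241.9 -214.2 38.8 | 0.682 25 -237.9 -213.7 36.3 | 0.684 38 -238.0 -213.8 36.4 | 0.686 30 -238.1 -214.6 35.5 | 0.688 31 -238.0 -214.4 36.7 |
```

View pics/w10z.png

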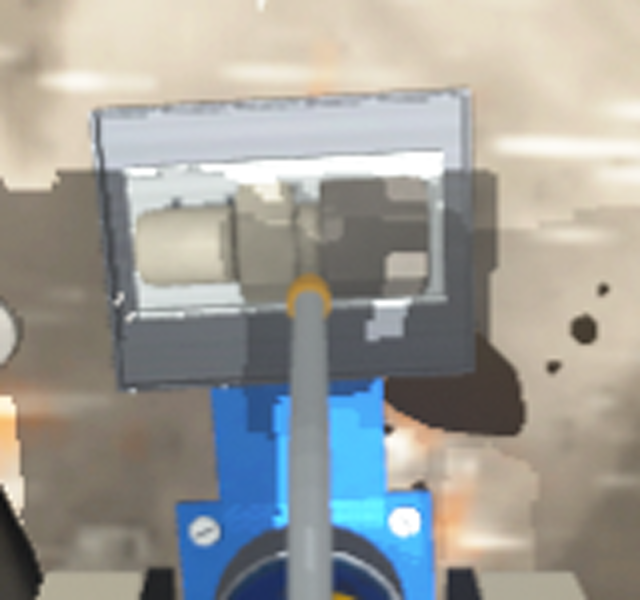

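```bash
python3 - <<'E'
from h import *
z=np.load('s8.npz')
robot
E
python3 - <<'E'
from h import *
p=-92.6;R=Rd(p);x,y=.6639,-.0841
robot.move_gripper(0.0)
robot.servo_line(tip(x,y,.29),ori=R,speed=.2)
robot.servo_line(tip(x,y,.244),ori=R,speed=.15)
robot.dwell(.15)
q=robot.read_position();f0=np.array(robot.read_force());print(robot.read_t(),q,f0.round(2))
for z in [.235,.231,.230,.229,.228,.227,.226,.225,.224]:
    robot.servo_line(tip(x,y,z),ori=R,speed=.05)
    f=np.array(robot.read_force());print(z,round(robot.read_t(),2),round(robot.read_position()[2]+L,4),f.round(2))
    if f[2]>22: break
robot.dwell(.5)
print(robot.read_t(),np.array(robot.read_position())+[0,0,L],np.round(robot.read_force(),2))
robot.servo_line(tip(x,y,.245),ori=R,speed=.06)
robot.dwell(.1);print(robot.read_t(),np.round(robot.read_force(),2))
robot.servo_line(tip(x,y,.32),ori=R,speed=.2)
snap('top','t11')
E
```

```text
32.575 [ 0.66450471 -0.0845547   0.20882097] [0.22 0.67 0.16]
0.235 32.91 0.2361 [ 1.92 -0.07  5.  ]
0.231 33.16 0.2325 [ 0.29 -0.65  6.95]
0.23 33.41 0.2317 [ 1.51 -0.83  7.3 ]
0.229 33.66 0.2308 [0.45 0.05 6.24]
0.228 33.91 0.2299 [0.9  0.29 8.34]
0.227 34.16 0.2295 [ 0.11 -0.09 10.48]
0.226 34.41 0.2294 [-2.06  0.8  15.03]
0.225 34.66 0.2293 [-3.34  0.81 19.74]
0.224 34.91 0.2293 [-5.04  2.07 23.1 ]
35.4083 [ 0.66542873 -0.08440579  0.22925985] [-5.04  2.35 23.64]
36.0083 [-0.21  0.32 -0.24]
```

```bash
python3 - <<'E'
from h import *
p=-92.6
robot.servo_line(leg(p,.32),ori=Rd(p),speed=.25)
robot.dwell(.1);snap('wrist','w12')
# retreat clear, for fixed cameras
robot.goto([.45,.0,.34],Rd(-92.6)); robot.dwell(.2)
snap('top','t12');snap('scene','s12');print(robot.read_t())
z=np.load('w12.npz');ci=robot.camera_info('wrist');T=camT(ci,z['pos'],z['R']);c=cloud(ci,T,z['d']);P=z['p'].astype(int)
Z=c[...,2];v,u=np.mgrid[0:420,0:560]
m=(P[...,0]>150)&(P[...,2]<90)&(P[...,0]-P[...,2]>80)&(u>255)&(u<305)&(v>140)&(v<225)&(Z>.07)&(Z<.14)
print('tip',m.sum(),np.median(c[m],0).round(4),c[m].min(0).round(4),c[m].max(0).round(4))
m=(Z>.02)&(Z<.05)&(u>200)&(u<340)&(v>120)&(v<205); print(cv2.minAreaRect((c[m][:,:2]*1000).astype(np.float32)))
E
```

```text
38.925
tip 30 [ 0.6567 -0.2289  0.1061] [ 0.6523 -0.2304  0.0992] [ 0.6626 -0.224   0.111 ]
((665.9005126953125, -225.98582458496094), (39.131412506103516, 93.23147583007812), 89.59325408935547)
```

View pics/t12.png

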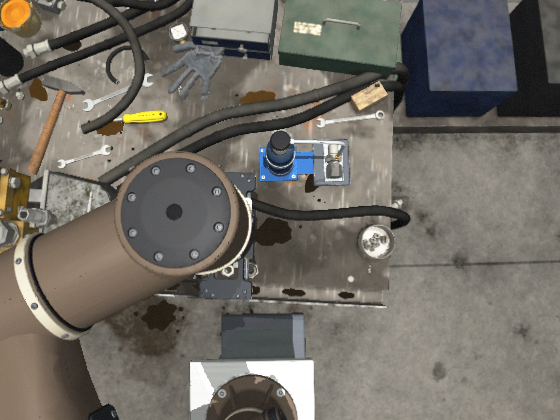

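View pics/w12.png

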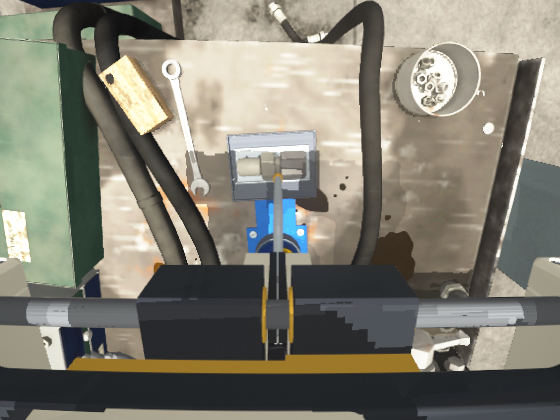

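View pics/s12.png

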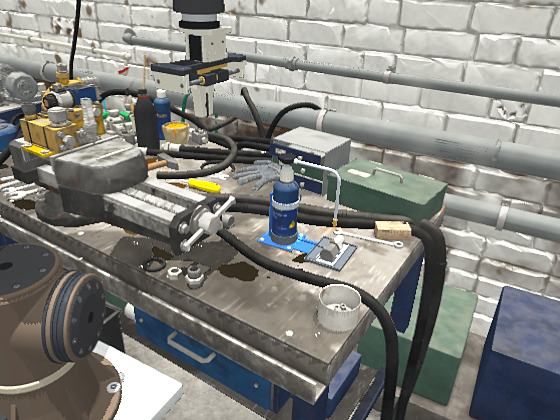

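```bash
python3 - <<'E'
from h import *
z=np.load('s12.npz')['p'].astype(int);o=np.load('scene0.npz')['p'].astype(int);D=abs(z-o).max(2)
print('tin',np.median(D[280:335,318:362]),'adapter',np.median(D[262:285,185:205]))
ci=robot.camera_info('top');T=camT(ci)
d=np.load('t12.npz')['d'];c=cloud(ci,T,d);print('head z',np.median(c[132:142,274:286,2]))
robot.job_done();print(robot.read_t())
E
```

```text
tin 5.0 adapter 6.0
head z 0.24081569265726022
the job is handed in; nothing more can be done
the job is handed in; nothing more can be done
```

I laid the coupling in the rest and let go of it. I then swung the spout over its thread and pumped once there. The job was handed in at about 39 s.

**Last checks**
- **Coupling:** it lies level in the rest, with its centre about 0.5 mm (along the rest) and 1–2 mm (across it) from the rest's centre. Its top was at 40 mm, as it should be.
- **Spout:** after the pump the nozzle is within about 1–2 mm of the middle of the thread.
- **Pump head:** it went down about 10 mm to its stop at 24 N. It is back up, at 241 mm measured; it read the same before the stroke.
- **Tin and adapter:** the scene pictures show no change in them.

**What went wrong or is uncertain**
- **First grasp missed:** the real fingertips sit about 36.5 mm behind the reported tool point. The jaws shut above the coupling without moving it. I measured the offset with two cameras, corrected for it, and the second grasp held.
- **Head held down too long:** I lowered it in small steps, so it stayed at or near the bottom for about 1.3 s instead of half a second. It was still a single stroke over the thread.
- **Torch not checked:** the arm hid it in the last top view, so I did not compare its position. The arm was not worked near it.

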